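# Clamp a test tile with the eccentric knob

### The job

Clamp the small grey test tile on the clamping board so that it can be carved: lay it flat with its long side against the two steel pins and turn the knob clockwise until its eccentric disc bears on the tile's end and holds it against the end stop with a clamping force of about 10 N. The tile is brittle: at no time may the disc press on it with more than 25 N. Leave it clamped, and do not disturb the cup, the jar or the loop tool.

Things in the scene. Friction and masses are not known exactly. Their poses are not given: they have to be found in the camera images.
- tile: Grey ceramic test tile, a flat slab 38 (own x) x 66 (own y) x 6 mm (z), 25 to 50 g. Origin: centre of its underside. It starts lying flat on the black rubbing block.
- rub_block: Black rubber rubbing block under the tile, loose, 76 (x) x 109 (y) x 22 mm. Origin: centre of its underside.
- board: Plywood clamping board screwed to the table, 120 (own x) x 200 (own y) x 12 mm thick, yaw up to 0.5 rad either way. Origin: centre of its underside, z up. On it in a row along y: the aluminium end stop (-y end), the tile's place with two steel pins on its -x side, the knob (its pivot at x = 0, y = 32.8 mm).
- pins (a point): Midway between the two upright steel pins, on the board's top. The pins are 8 mm thick, stand 9 mm above the board and 48 mm apart (centre to centre) along the board's y. The tile's long side goes against their +x side: its centre is then 23 mm to the board's +x of this point. A finger fits between the pins; the far side is open.
- nest (a point): Mean place of the seated tile's underside centre, on the board's top; tile y along board y. The end stop's pad (36 mm wide, 10 mm high) has its face 33 mm to -y of it, but the stop is adjustable: set up to 2.5 mm either way along y, not measured. The pad yields on a stiff spring, 15 N/mm. Laid down 5 mm to +y of here, the tile clears both stop and disc at the start; the turning disc pushes it home.
- cam: Eccentric knob. Origin: on its upright pivot, at the board's top. Disc of radius 24 mm, 1 to 10 mm above the origin, its centre 8 mm off the pivot towards own +x. Own x pointing to the board's +y is turned by 0; turned clockwise (from above) by q it reaches 24 - 8 cos q mm from the pivot towards the tile. It starts at 0.1 to 0.6 rad, meets the seated tile at about 1.35 to 2.05 and ends at 2.9.
- grip (a point): On the knob's pivot, at the height to grip: 36 mm above the board's top. The grip is a black bar, 36 mm long (knob's own x) and 12 mm thick (own y), from 18 to 46 mm above the board.
- lobe (a point): Centre of the eccentric disc's upper face. Pivot friction resists turning with up to 0.1 N m and holds the knob where it is left. Bearing on the seated tile, the disc adds roughly 0.025 N m of resistance for each newton of clamping force (friction varies); the force grows by about 8 N for each 0.1 rad turned.
- cup: Thrown test cup, brown above and pale below, 64 mm wide, 63 mm high, loose. Origin: centre of its underside. A bystander.
- jar: Glass jar with a dark screw cap, 52 mm wide, 94 mm high, loose. Origin: centre of its underside. A bystander.
- loop: Loop tool with a wooden handle, 181 mm long (own y), 29 mm wide, 10 mm high, lying on the table, loose. Origin: centre of its underside. A bystander.
Mind the look-alikes: they are no part of the job. There is more than one size of the board; the one meant has the size given above.

How it is judged (in metres and radians):
At the end, for the whole second after the job is handed in: The tile lies flat on the board along the pins (within 0.05 rad), its centre within 3 mm towards the pins and 2 mm away from them of the seated place and 19 to 33 mm to -y of the board's centre, at rest, and the eccentric disc presses on it with 5 to 18 N (x of tile in the frame of board between -0.003 and 0.002 m and y of tile in the frame of board between -0.033 and -0.019 m and z of tile in the frame of board between 0.009 and 0.015 m and angle between the y axis of tile and the y axis of board, either way round below 0.05 rad and angle between tile's own z axis and vertical below 0.08 rad and contact force between cam and tile between 5 and 18 N and linear speed of tile below 0.01 m/s); the robot touches nothing.
It fails at once if the disc presses on the tile with more than 25 N (contact force between cam and tile above 25 N).
It fails at once if the cup is moved more than 20 mm (distance of cup from where it was at the start of the episode above 0.02 m).
It fails at once if the jar is moved more than 20 mm (distance of jar from where it was at the start of the episode above 0.02 m).
It fails at once if the loop tool is moved more than 20 mm (distance of loop from where it was at the start of the episode above 0.02 m).
It also fails if it takes over 72 s, if anything falls off the work surface, if the arm or the gripper's body presses on something with over 40 N, if the wrist force passes 120 N, or if a joint passes its speed limit or range.

### The arm

A 6-joint arm with a two-finger parallel gripper is mounted at the origin on the work surface; the furniture and walls round the work are solid. World frame = base frame: x ahead of the robot, y to its left, z up, the work surface at z = 0. Lengths are in mm, angles in rad, forces in N, time in s.
With the tool pointing down it reaches from about 225 to 725 mm from the base axis. Payload 3.1 kg.
Tool frame: the origin (TCP) lies at the very end of the fingers, on their centre line; the grasp point (between the pads) lies 19 mm behind it; y points along the fingers, z is the direction in which the jaws open and shut, and the axes are right-handed (so a half turn about y gives the same grasp; the last joint's range is limited). The gripper opens to 85 mm and grips with 20 to 120 N. Pads are 22 mm wide; open, the fingers measure 114 mm over their backs; the gripper's body (76 mm by 85 mm) begins 54 mm behind the grasp point. The pads swing forward as they close: fully open they stand 13 mm farther back than shut.
Start: joints at [-1.247, 0.048, 0.099, 1.622, 0, 1.443], TCP at [229.192, -472.322, 231.312] pointing down, gripper open.
Joint ranges: [-2.91, 2.91], [-0.99, 1.94], [-1.21, 1.42], [-2.12, 2.29], [-1.49, 1.47], [-3.14, 3.14]. Speed limits (rad/s): [2.79, 2.79, 3.14, 3.14, 3.14, 3.14].

### API

Orientations are given as a rotation vector (axis times angle).
In Python, from station import env, eyes, job_done gives the robot as it stands.
- The arm moves only by the shell command python3 -m handwheel 'ROWS' [FORCE]. ROWS is JSON, a list of rows, each an object with "dp": the shift along the tool's x, y, z in mm, a list of three; "angular": the turn, a rotation vector about the tool's x, y, z in degrees, a list of three; "fingers": the opening, from -1 (shut) to 1 (fully open). In form: [{"dp": [dx, dy, dz], "angular": [wx, wy, wz], "fingers": fingers}, ...]. A call has 1 to 10 rows; each row is the pose to reach, as a shift and turn from the pose measured when the call began, along the tool's axes at that moment; what a row does not reach only later rows make up. A row lasts 1/8 s, in which the tool goes at most 62.5 mm and 10.7 degrees, less where a joint would pass 70% of its speed; a pose out of reach is approached as far as the arm can. A call with a gripper value outside its range is refused whole. The fingers move at their own pace and stop on an object; FORCE is the grip in N (left out, the last holds). Time passes only in rows, so rows that repeat a pose let the fingers close. It gives the time, the measured TCP pose, the force and the opening at its end, in the units of the state.
- env.get_state(): the state, without advancing time (a new reading comes with each control period).
- eyes.get_image(name): name is "scene" or "side" or "wrist"; returns (picture, depth): 480x640x3 uint8, red, green, blue; 480x640 float32, mm along the optical axis (not along the pixel's ray), 0 where there is no reading.
- eyes.camera_params(name): a dict with "fx", "fy", "cx", "cy" (pixels), "rvec" (rotation vector, rad) and "tvec" (3), from world to camera coordinates, as OpenCV has them. Camera axes: x right, y down, z forward; pixel columns grow to the right and rows downward; lengths in mm; the calibration is good to about 2 mm. A picture is of the moment at which its call begins: read the wrist's pose just before it. camera_params takes no time and is no camera call; for the wrist camera it gives the pose at the moment of the call.
- job_done(): hands the job in, once; it reports no verdict.
Trained networks look in the newest picture that a camera, given by its name, has taken for a name from the list of things; names that differ only in an ending like _2 or _b are one class to them, and where a whole thing is asked for, a point or a joint stands for the part that bears it (a point fixed in the world has none). Each returns a list of dicts, best first, with "confidence" (0 to 1); they miss things now and then, are a little off and sometimes report something else, mostly with a low value. They report only what shows in the picture. A call takes as long as a camera call. They do not tell look-alikes from the thing itself.
- eyes.find_in(label, camera): "at" ([column, row] in pixels, amid what is visible of it).
- eyes.cut_out(label, camera): "mask" (480x640 bool, what is visible of it) and "at" ([column, row] in pixels, amid what is visible of it).
The state is a dict: "t": time; "joints": joint angles; "qd": joint speeds; "tau": joint torques, N m; "position": TCP position; "eef_rot": TCP orientation; "contact_force": force on the tool from outside, world axes, zero at the start; "moment": the same for the moment, N m; "grip_width": finger opening in mm.
Only numpy, scipy, OpenCV 4.12 (cv2) and the standard library are available. Lean on these libraries where they do the work, as an engineer would, in place of code of your own. Each camera call takes 0.05 s, during which the arm holds its last target. There are 200 camera calls.

## Working session

There is one attempt and no reset: what is moved stays moved. The work goes in short steps, Python scripts to look and compute and a shell command to move; the robot and the scene stay as the last step left them, time stands still between calls to the robot, and variables do not carry over. Pictures are saved under pics/ and viewed, about 8 in all and at most 12, crops included, and the job is handed in when it is done.

```bash
ls; mkdir -p pics
cat > h.py <<'E'
import numpy as np, cv2
from scipy.spatial.transform import Rotation as R
from station import env, eyes, job_done
def cam(name):
    p=eyes.camera_params(name); Rm=R.from_rotvec(p["rvec"]).as_matrix(); return p,Rm,np.array(p["tvec"],float).ravel()
def pts(name,depth,mask):
    p,Rm,t=cam(name); v,u=np.nonzero(mask&(depth>0)); z=depth[v,u]
    c=np.c_[(u-p["cx"])/p["fx"]*z,(v-p["cy"])/p["fy"]*z,z]; return (c-t)@Rm
def ray(name,uv,zw):
    p,Rm,t=cam(name); d=Rm.T@np.array([(uv[0]-p["cx"])/p["fx"],(uv[1]-p["cy"])/p["fy"],1]); o=-Rm.T@t
    return o+d*(zw-o[2])/d[2]
def proj(name,P):
    p,Rm,t=cam(name); c=Rm@np.array(P)+t; return [p["fx"]*c[0]/c[2]+p["cx"],p["fy"]*c[1]/c[2]+p["cy"]]
def save(n,img): cv2.imwrite(f"pics/{n}.png",cv2.cvtColor(img,cv2.COLOR_RGB2BGR))
E
python3 - <<'E'
from h import *
s=env.get_state(); print(s["t"],s["position"],s["eef_rot"],s["contact_force"],s["grip_width"]); print(R.from_rotvec(s["eef_rot"]).as_matrix().round(3))
a,d=eyes.get_image("scene"); save("scene",a); np.savez("scene.npz",a=a,d=d)
for l in ["tile","board","rub_block","cam","cup","jar","loop"]:
    for r in eyes.cut_out(l,"scene"):
        P=pts("scene",d,r["mask"]); print(l,round(r["confidence"],2),np.round(r["at"]),r["mask"].sum(),np.median(P,0).round() if len(P) else None)
b,_=eyes.get_image("side"); save("side",b)
E
```

```text
pics
0.0 [ 228.98573918 -471.76074226  230.11830698] [-0.45315134  1.97312924 -1.9684296 ] [-0.39641696  0.73179588 -0.42988211] 85.25460401686428
[[-0.9   -0.001  0.437]
 [-0.437  0.002 -0.9  ]
 [-0.    -1.    -0.002]]
tile 0.56 [417. 285.] 258 [ 475. -265.   29.]
board 0.98 [310. 254.] 1615 [496.  60.  14.]
board 0.89 [364. 344.] 1762 [ 223. -251.    9.]
rub_block 0.74 [413. 288.] 788 [ 473. -265.   21.]
cam 0.67 [297. 242.] 229 [496.  86.  29.]
cam 0.61 [354. 336.] 174 [ 216. -230.   22.]
cup 0.67 [406. 232.] 510 [ 691. -149.   50.]
cup 0.24 [309. 259.] 1703 [497.  59.  13.]
jar 0.87 [313. 203.] 491 [720. 187.  55.]
jar 0.35 [406. 229.] 524 [ 692. -149.   50.]
loop 0.49 [332. 300.] 213 [ 336. -113.    8.]
```

View pics/scene.png

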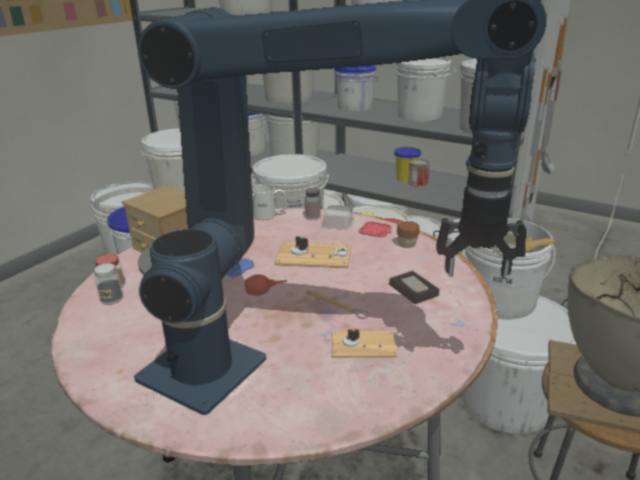

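Run:
```python
from h import *
z=np.load("scene.npz");a,d=z["a"],z["d"]
save("crop",cv2.resize(a[200:380,250:490],None,fx=3.3,fy=3.3,interpolation=cv2.INTER_CUBIC))
for r in eyes.cut_out("board","scene")[:2]:
    P=pts("scene",d,r["mask"]); P=P[(P[:,2]<22)]; rc=cv2.minAreaRect(P[:,:2].astype(np.float32)); print(rc,cv2.boxPoints(rc).round())
```

```text
((527.2807006835938, 60.593101501464844), (156.09408569335938, 198.13601684570312), 24.7861270904541) [[415. 118.]
 [498. -62.]
 [640.   3.]
 [557. 183.]]
((241.09141540527344, -247.2010040283203), (107.10092163085938, 139.99197387695312), 30.58130645751953) [[ 159. -214.]
 [ 231. -335.]
 [ 323. -280.]
 [ 252. -160.]]
```

View pics/crop.png

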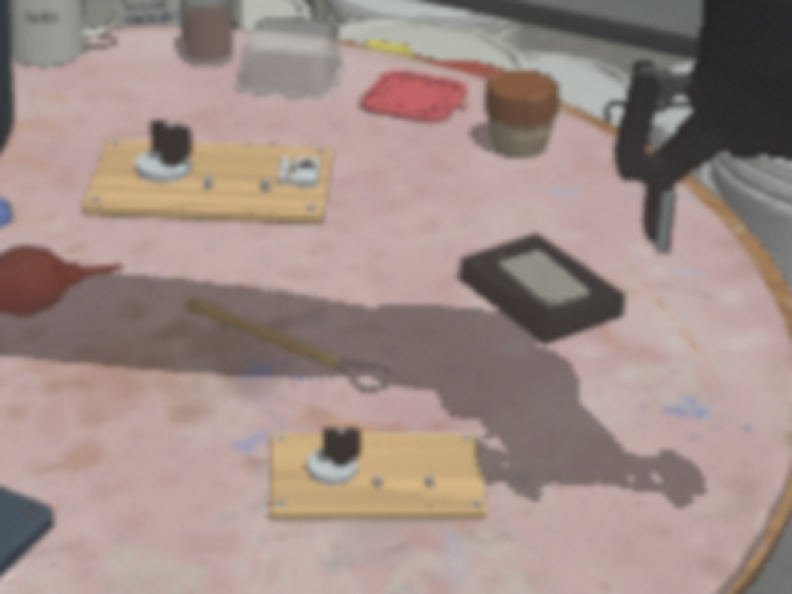

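The jobs' board is the far one, at about (315,254) in the scene: it is about 198 mm long and carries an aluminium end stop. The near one at (364,344) is only 140 mm long and has no stop. The tile lies on the black block at (417,285). Next I'll move over the tile and look with the wrist camera.

```bash
python3 - <<'E'
from h import *
s=env.get_state(); p,Rm,t=cam("wrist"); T=R.from_rotvec(s["eef_rot"]).as_matrix()
o=-Rm.T@t; print("cam in tool",T.T@(o-np.array(s["position"])),(T.T@Rm.T).round(2),p["fx"],p["cx"],p["cy"])
E
python3 -m handwheel '[{"dp":[-60,0,-15],"angular":[0,0,0],"fingers":1},{"dp":[-120,0,-30],"angular":[0,0,0],"fingers":1},{"dp":[-180,0,-45],"angular":[0,0,0],"fingers":1},{"dp":[-240,0,-60],"angular":[0,0,0],"fingers":1},{"dp":[-290,0,-75],"angular":[0,0,0],"fingers":1},{"dp":[-312,0,-79],"angular":[0,0,0],"fingers":1},{"dp":[-312,0,-79],"angular":[0,0,0],"fingers":1},{"dp":[-312,0,-79],"angular":[0,0,0],"fingers":1}]'
python3 - <<'E'
from h import *
a,d=eyes.get_image("wrist"); save("w1",a); np.savez("w1.npz",a=a,d=d)
for l in ["tile","rub_block","board","cam"]:
    for r in eyes.cut_out(l,"wrist"):
        P=pts("wrist",d,r["mask"]); print(l,r["confidence"],r["at"],np.median(P,0).round(1),cv2.minAreaRect(P[:,:2].astype(np.float32)))
E
```

```text
cam in tool [ -74.55153431 -144.21485595    0.22128015] [[-0.    0.96  0.29]
 [-0.   -0.29  0.96]
 [ 1.   -0.    0.  ]] 383.145669486656 323.9278794824953 237.70389004109992
t: 1.5
position: [474.9, -265.5, 231.3]
eef_rot: [-0.453, 1.971, -1.971]
contact_force: [-1.0, -0.8, -0.6]
grip_width: 85.6
tile 0.61 [320.4, 194.0] [ 482.6 -259.5   29.5] ((481.6635437011719, -260.48590087890625), (65.99260711669922, 37.99571228027344), 56.50667953491211)
rub_block 0.96 [325.8, 163.4] [ 502.3 -246.    23.6] ((488.5502624511719, -257.1485290527344), (113.65453338623047, 80.20772552490234), 60.865325927734375)
board 0.88 [55.8, 37.0] [ 5.075e+02 -5.000e-01  1.340e+01] ((507.34307861328125, 4.9369354248046875), (56.2946891784668, 116.36790466308594), 25.002796173095703)
cam 0.72 [197.6, 395.1] [ 230.1 -234.4   27.1] ((350.31597900390625, -233.7093963623047), (258.4537048339844, 13.544780731201172), 0.4912215769290924)
cam 0.44 [323.4, 160.7] [ 503.1 -244.7   23.6] ((489.01971435546875, -256.3229675292969), (113.78794860839844, 80.16731262207031), 61.51317596435547)
```

View pics/w1.png

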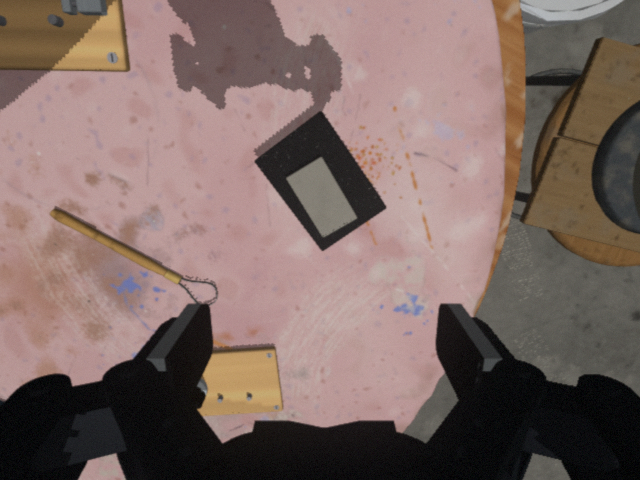

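The wrist picture shows the tile at (320,194) on the block, measuring 66 x 38 mm as it should. I'll descend, turned to the tile's axes.

```bash
python3 -m handwheel '[{"dp":[-6,30,0],"angular":[0,-8,0],"fingers":0.3},{"dp":[-6,70,0],"angular":[0,-16,0],"fingers":0.3},{"dp":[-6,110,0],"angular":[0,-24,0],"fingers":0.3},{"dp":[-6,145,0],"angular":[0,-30.6,0],"fingers":0.3},{"dp":[-6,160,0],"angular":[0,-30.6,0],"fingers":0.3},{"dp":[-6,160,0],"angular":[0,-30.6,0],"fingers":0.3},{"dp":[-6,160,0],"angular":[0,-30.6,0],"fingers":0.3}]'
python3 - <<'E'
from h import *
s=env.get_state(); print(s["joints"],s["position"],s["grip_width"])
T=R.from_rotvec(s["eef_rot"]).as_matrix(); print(T.round(3).tolist())
a,d=eyes.get_image("wrist"); save("w2",a)
Q=(pts("wrist",d,np.ones(d.shape,bool))-np.array(s["position"]))@T
for sg in (1,-1):
    m=(sg*Q[:,2]>5)&(sg*Q[:,2]<60)&(abs(Q[:,0])<25)&(Q[:,1]<22); q=Q[m]; print(sg,m.sum(),np.percentile(q[:,1],[50,95,99,99.8]).round(1), "inner", np.percentile(sg*q[q[:,1]>-25][:,2],[1,50,99]).round(1))
for r in eyes.cut_out("tile","wrist")[:1]:
    P=pts("wrist",d,r["mask"]); print(r["confidence"],np.median(P,0).round(1),cv2.minAreaRect(P[:,:2].astype(np.float32)))
E
```

```text
t: 2.62
position: [481.2, -264.2, 73.3]
eef_rot: [-0.87, 1.624, -1.63]
contact_force: [0.4, -0.1, 0.4]
grip_width: 55.9
[-6.24170619e-01  1.30349229e-01 -1.27755029e-01  1.30941844e+00
 -5.38860013e-05  1.53440323e+00] [ 481.20959911 -264.15448505   73.34007148] 55.94814410492206
[[-0.555, 0.003, 0.832], [-0.832, -0.002, -0.555], [0.0, -1.0, 0.003]]
1 27910 [-73.3 -28.7 -13.7  -8.5] inner [28.5 29.  41.9]
-1 28405 [-72.8 -28.8 -13.7  -8.3] inner [26.5 27.  40. ]
0.93 [ 483.  -258.    29.7] ((481.4593811035156, -261.2381896972656), (68.95298767089844, 39.77253341674805), 55.764564514160156)
```

View pics/w2.png

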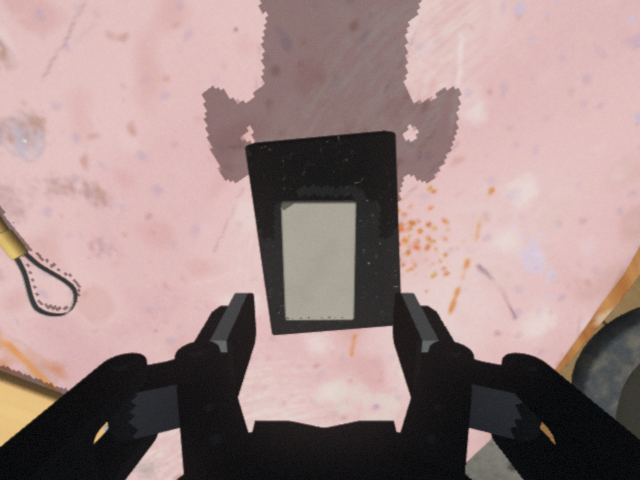

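The fingertips stand about 8 mm behind the TCP at 56 mm opening. I'll descend to TCP z of about 20 and close gently.

```bash
python3 -m handwheel '[{"dp":[0,20,-2.5],"angular":[0,0,0],"fingers":0.3},{"dp":[0,40,-2.5],"angular":[0,0,0],"fingers":0.3},{"dp":[0,53,-2.5],"angular":[0,0,0],"fingers":0.3},{"dp":[0,53,-2.5],"angular":[0,0,0],"fingers":0.2},{"dp":[0,53,-2.5],"angular":[0,0,0],"fingers":-0.3},{"dp":[0,53,-2.5],"angular":[0,0,0],"fingers":-0.3},{"dp":[0,53,-2.5],"angular":[0,0,0],"fingers":-0.3},{"dp":[0,53,-2.5],"angular":[0,0,0],"fingers":-0.3}]' 30
python3 -m handwheel '[{"dp":[0,-10,0],"angular":[0,0,0],"fingers":-0.3},{"dp":[0,-35,0],"angular":[0,0,0],"fingers":-0.3},{"dp":[0,-60,0],"angular":[0,0,0],"fingers":-0.3},{"dp":[0,-85,0],"angular":[0,0,0],"fingers":-0.3},{"dp":[0,-100,0],"angular":[0,0,0],"fingers":-0.3},{"dp":[0,-100,0],"angular":[0,0,0],"fingers":-0.3}]'
python3 - <<'E'
from h import *
a,d=eyes.get_image("wrist"); save("w3",a)
s=env.get_state();T=R.from_rotvec(s["eef_rot"]).as_matrix(); print(T.round(4).tolist())
for r in eyes.cut_out("tile","wrist")[:2]:
    P=(pts("wrist",d,r["mask"])-np.array(s["position"]))@T; print(r["confidence"],r["at"],np.median(P,0).round(1),cv2.minAreaRect(P[:,[0,2]].astype(np.float32)), np.percentile(P,[2,98],axis=0).round(1))
E
```

```text
t: 3.72
position: [480.3, -263.5, 21.6]
eef_rot: [-0.869, 1.621, -1.631]
contact_force: [0.4, -0.9, 2.9]
grip_width: 36.7
t: 4.47
position: [480.6, -263.7, 123.1]
eef_rot: [-0.868, 1.619, -1.633]
contact_force: [-0.2, 0.0, -1.3]
grip_width: 37.0
[[-0.5541, 0.0052, 0.8325], [-0.8325, -0.0038, -0.5541], [0.0003, -1.0, 0.0064]]
0.96 [323.4, 301.1] [-7.2 -6.9  0.3] ((46.12424850463867, -1.0324745178222656), (165.59878540039062, 74.22869873046875), 0.5142917037010193) [[-36.   -8.1 -18. ]
 [ 28.1  -4.1  18.3]]
```

View pics/w3.png

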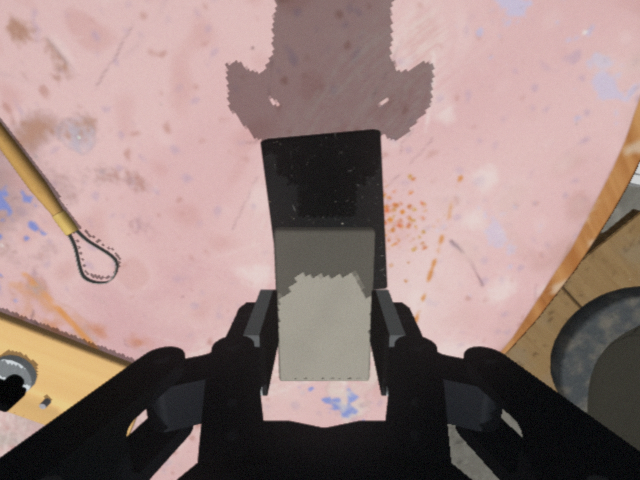

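Tile held, with its centre 3.4 mm forward of the fingers, as planned. Going to the board now.

```bash
python3 -m handwheel '[{"dp":[-10,-40,-3],"angular":[0,-4,0],"fingers":-0.3},{"dp":[-45,-80,-15],"angular":[0,-12,0],"fingers":-0.3},{"dp":[-90,-100,-30],"angular":[0,-21,0],"fingers":-0.3},{"dp":[-135,-100,-45],"angular":[0,-31,0],"fingers":-0.3},{"dp":[-180,-100,-60],"angular":[0,-41,0],"fingers":-0.3},{"dp":[-215,-100,-70],"angular":[0,-51,0],"fingers":-0.3},{"dp":[-236,-100,-77],"angular":[0,-58.3,0],"fingers":-0.3},{"dp":[-236,-100,-77],"angular":[0,-58.3,0],"fingers":-0.3},{"dp":[-236,-100,-77],"angular":[0,-58.3,0],"fingers":-0.3},{"dp":[-236,-100,-77],"angular":[0,-58.3,0],"fingers":-0.3}]'
python3 - <<'E'
from h import *
s=env.get_state();T=R.from_rotvec(s["eef_rot"]).as_matrix(); print(s["joints"],s["position"],T.round(4).tolist())
a,d=eyes.get_image("wrist"); save("w4",a); np.savez("w4.npz",a=a,d=d,p=s["position"],T=T)
for l in ["board","cam","pins","lobe","grip"]:
  try:
    for r in eyes.cut_out(l,"wrist")[:2]:
        P=pts("wrist",d,r["mask"]); print(l,r["confidence"],r["at"],np.median(P,0).round(1))
        if l=="board": B=P[abs(P[:,2]-13)<5]; np.save("B.npy",B); rc=cv2.minAreaRect(B[:,:2].astype(np.float32)); print(rc,cv2.boxPoints(rc).round(1).tolist(),np.median(B[:,2]))
    for r in eyes.find_in(l,"wrist")[:2]: print(" f",l,r["confidence"],r["at"])
  except Exception as e: print(l,e)
E
```

```text
t: 5.82
position: [545.3, -24.4, 219.9]
eef_rot: [-1.383, 0.885, -0.892]
contact_force: [0.2, -0.3, -1.0]
grip_width: 37.1
[-0.16612928  0.09670421  0.12796962  1.59876312 -0.00241749  0.97655995] [545.33287929 -24.37746419 219.93006971] [[0.4151, 0.0029, 0.9098], [-0.9097, -0.0029, 0.4151], [0.0038, -1.0, 0.0014]]
board 0.91 [331.6, 98.4] [516.1  62.   14. ]
((521.9439697265625, 48.80366516113281), (120.14568328857422, 181.05804443359375), 25.04096031188965) [[429.20001220703125, 105.4000015258789], [505.79998779296875, -58.599998474121094], [614.7000122070312, -7.800000190734863], [538.0999755859375, 156.3000030517578]] 13.839036441830558
board 0.69 [0.1, 322.5] [ 296.8 -276.2    8. ]
((297.87481689453125, -277.24658203125), (8.730279922485352, 29.870094299316406), 11.662732124328613) [[290.6000061035156, -263.5], [296.6000061035156, -292.79998779296875], [305.20001220703125, -291.0], [299.1000061035156, -261.70001220703125]] 9.526718410533988
 f board 0.65 [330.4, 98.9]
 f board 0.62 [5.7, 322.1]
cam 0.97 [335.6, 54.3] [504.7  93.7  24.5]
 f cam 0.54 [337.4, 48.9]
pins 0.77 [331.0, 97.2] [516.5  62.4  14.2]
pins 0.77 [5.9, 321.5] [ 297.6 -277.1    7.3]
 f pins 0.7 [332.7, 96.6]
 f pins 0.67 [197.5, 340.2]
lobe 0.68 [336.2, 50.4] [504.7  94.2  24.5]
grip 0.6 [335.0, 52.0] [504.8  94.2  24.5]
 f grip 0.57 [334.5, 52.9]
```

View pics/w4.png

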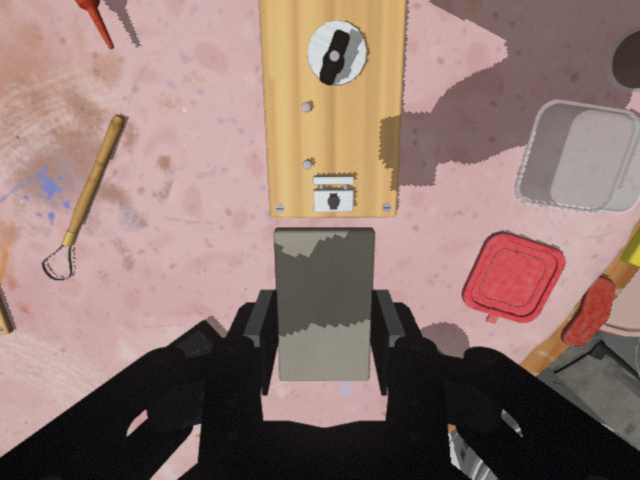

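The wrist picture shows the long board with the pins at (307,106) and (308,164), the stop pad face at about (333,178), and the knob at (335,55). I'll refine these in the board frame.

```bash
cat >> h.py <<'E'
def rayT(uv,zw,K,Rm,t):
    d=Rm.T@np.array([(uv[0]-K[1])/K[0],(uv[1]-K[2])/K[0],1]); o=-Rm.T@t; return o+d*(zw-o[2])/d[2]
E
python3 - <<'E'
from h import *
z=np.load("w4.npz");a,d=z["a"],z["d"]
th=np.deg2rad(25.04); bx=np.array([np.cos(th),np.sin(th)]); by=np.array([-bx[1],bx[0]]); C=np.array([517.9,57.4])
f=lambda uv,h: (lambda P:(round(float((P[:2]-C)@bx),1),round(float((P[:2]-C)@by),1)))(ray("wrist",uv,h))
for n,uv,h in [("pinA",(307,106),21),("pinB",(308,164),21),("pad L",(316,178),22),("pad R",(352,178),22),("knob mid",(335,55),58),("corner",(270,217),12),("corner",(397,216),12)]: print(n,f(uv,h))
c=a[0:230,240:420]; save("w4c",cv2.resize(c,None,fx=3.4,fy=2.6*1,interpolation=cv2.INTER_CUBIC))
# board edge fit incl. long edges
B=np.load("B.npy") if 0 else None
# grip bar direction: dark top points
P=pts("wrist",d,np.ones(d.shape,bool)); Q=np.c_[(P[:,:2]-C)@bx,(P[:,:2]-C)@by,P[:,2]]
k=(Q[:,2]>50)&(Q[:,2]<66)&(abs(Q[:,0])<40)&(abs(Q[:,1]-33)<40); q=Q[k]; print("bar",k.sum(),q.mean(0).round(1),cv2.minAreaRect(q[:,:2].astype(np.float32)),np.median(q[:,2]))
k=(abs(Q[:,2]-22)<4)&(abs(Q[:,0])<40)&(abs(Q[:,1]-33)<40); q=Q[k]; print("disc",k.sum(),cv2.minEnclosingCircle(q[:,:2].astype(np.float32)),np.median(q[:,2]))
k=(Q[:,2]>19)&(Q[:,2]<30)&(abs(Q[:,0])<30)&(Q[:,1]<-40)&(Q[:,1]>-95); q=Q[k]; print("stop",np.percentile(q,[1,5,95,99],axis=0).round(1).tolist())
for lo in (-1,): 
  k=(Q[:,2]>18)&(Q[:,2]<30)&(abs(Q[:,0]+23)<8)&(Q[:,1]<8)&(Q[:,1]>-60); q=Q[k]
  for s in (q[q[:,1]>-26],q[q[:,1]<=-26]): print("pin",len(s),s.mean(0).round(1))
k=(abs(Q[:,2]-13.8)<3)&(abs(Q[:,0])<70)&(Q[:,1]<90)&(Q[:,1]>-105)
q=Q[k]
for y0 in range(-90,70,30):
  r=q[abs(q[:,1]-y0)<5]; print(y0,np.percentile(r[:,0],[.5,99.5]).round(1))
E
```

```text
pinA (-21.1, 0.3)
pinB (-21.1, -48.3)
pad L (-14.2, -60.6)
pad R (17.9, -60.8)
knob mid (1.5, 34.1)
corner (-58.3, -98.5)
corner (61.8, -98.4)
bar 874 [ 0.3 33.2 59.3] ((0.3574565649032593, 33.473976135253906), (36.056610107421875, 12.025544166564941), 68.1762924194336) 59.567550031752575
disc 2074 ((-3.158823251724243, 27.847192764282227), 38.13630294799805) 23.902965184251975
stop [[-23.8, -90.3, 20.6], [-17.2, -89.0, 22.1], [16.2, -58.4, 28.7], [18.0, -46.3, 29.5]]
pin 73 [-22.5  -0.4  22.7]
pin 72 [-21.7 -48.9  22.7]
-90 [-58.8  59.6]
-60 [-58.5  59.7]
-30 [-58.4  59.8]
0 [-58.6  59.2]
30 [-58.8  59.5]
60 [-58.7  59.4]
```

View pics/w4c.png

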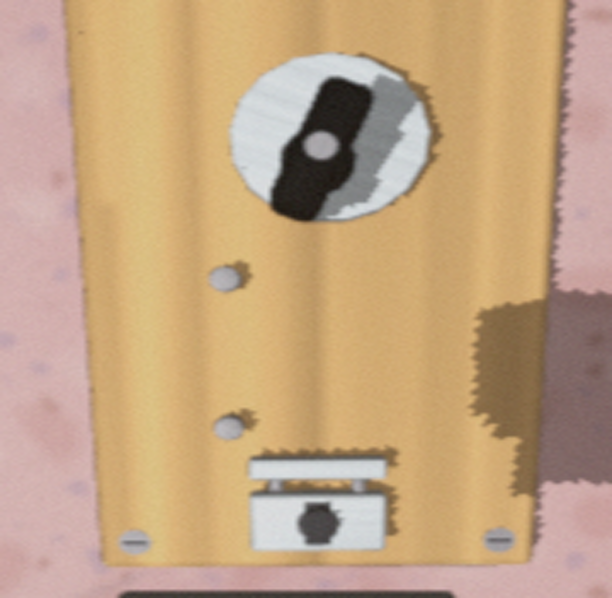

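Board frame checks: the pins, pivot and stop all agree within about 1 mm. Knob is at about 0.38 rad and the stop is near nominal. I'll carry the tile over to just above its place.

```bash
python3 -m handwheel '[{"dp":[-30,20,6],"angular":[0,-0.5,0],"fingers":-0.3},{"dp":[-55,60,11],"angular":[0,-0.5,0],"fingers":-0.3},{"dp":[-62.5,100,11.2],"angular":[0,-0.5,0],"fingers":-0.3},{"dp":[-62.5,140,11.2],"angular":[0,-0.5,0],"fingers":-0.3},{"dp":[-62.5,170,11.2],"angular":[0,-0.5,0],"fingers":-0.3},{"dp":[-62.5,182,11.2],"angular":[0,-0.5,0],"fingers":-0.3},{"dp":[-62.5,182,11.2],"angular":[0,-0.5,0],"fingers":-0.3},{"dp":[-62.5,182,11.2],"angular":[0,-0.5,0],"fingers":-0.3}]'
python3 - <<'E'
from h import *
s=env.get_state();T=R.from_rotvec(s["eef_rot"]).as_matrix(); print(s["contact_force"],s["position"],T.round(4).tolist())
a,d=eyes.get_image("wrist"); save("w5",a)
th=np.deg2rad(25.04); bx=np.array([np.cos(th),np.sin(th)]); by=np.array([-bx[1],bx[0]]); C=np.array([517.9,57.4])
p=np.array(s["position"])[:2]-C; print("tcp board",p@bx,p@by)
E
```

```text
t: 7.38
position: [532.0, 37.4, 40.0]
eef_rot: [-1.384, 0.874, -0.886]
contact_force: [0.0, -0.4, -1.0]
grip_width: 36.9
[ 0.00810459 -0.36753245 -1.02858323] [531.96828729  37.40432994  40.01576991] [[0.4249, 0.0069, 0.9052], [-0.9052, -0.003, 0.4249], [0.0056, -1.0, 0.005]]
tcp board 4.282859499193265 -24.070742467708612
```

View pics/w5.png

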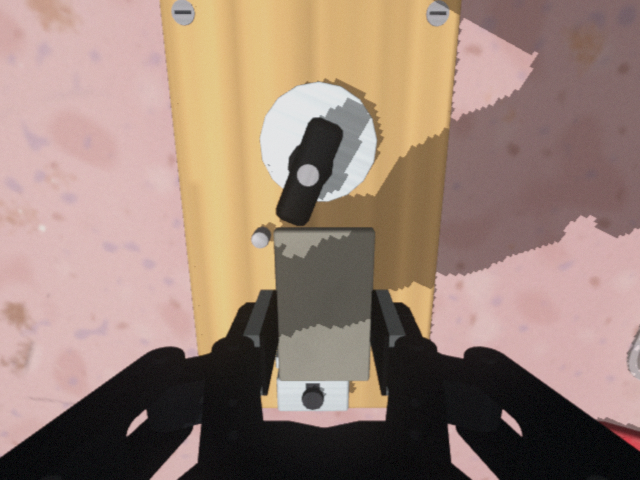

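```bash
python3 -m handwheel '[{"dp":[0,10,0],"angular":[0,0,0],"fingers":-0.3},{"dp":[0,20,0],"angular":[0,0,0],"fingers":-0.3},{"dp":[0,25.5,0],"angular":[0,0,0],"fingers":-0.3},{"dp":[0,26.5,0],"angular":[0,0,0],"fingers":-0.3},{"dp":[0,27,0],"angular":[0,0,0],"fingers":-0.3},{"dp":[0,27,0],"angular":[0,0,0],"fingers":-0.3}]'
python3 -m handwheel '[{"dp":[0,0,-1],"angular":[0,0,0],"fingers":-0.3},{"dp":[0,0,-2],"angular":[0,0,0],"fingers":-0.3},{"dp":[0,0,-2],"angular":[0,0,0],"fingers":-0.3}]'
python3 -m handwheel '[{"dp":[0,0.5,-0.7],"angular":[0,0,0],"fingers":-0.3},{"dp":[0,0.5,-1],"angular":[0,0,0],"fingers":-0.3}]'
```

```text
t: 8.18
position: [532.6, 37.3, 13.5]
eef_rot: [-1.384, 0.873, -0.887]
contact_force: [0.6, 0.2, 0.3]
grip_width: 36.9
t: 8.55
position: [530.7, 36.4, 13.5]
eef_rot: [-1.384, 0.873, -0.887]
contact_force: [0.4, 0.2, -0.6]
grip_width: 36.6
t: 8.8
position: [529.7, 36.0, 13.0]
eef_rot: [-1.384, 0.873, -0.887]
contact_force: [-0.5, -0.9, -1.1]
grip_width: 36.8
```

```bash
for i in 1; do python3 -m handwheel '[{"dp":[0,0.3,-0.5],"angular":[0,0,0],"fingers":-0.3},{"dp":[0,0.5,-0.8],"angular":[0,0,0],"fingers":-0.3}]'; done
python3 -m handwheel '[{"dp":[0,0,-0.5],"angular":[0,0,0],"fingers":-0.3},{"dp":[0,0,-0.8],"angular":[0,0,0],"fingers":-0.3}]'
python3 -m handwheel '[{"dp":[0,0,-0.5],"angular":[0,0,0],"fingers":-0.3},{"dp":[0,0,-0.8],"angular":[0,0,0],"fingers":-0.3}]'
```

```text
t: 9.05
position: [528.9, 35.6, 12.4]
eef_rot: [-1.384, 0.873, -0.887]
contact_force: [-0.3, 0.9, 0.1]
grip_width: 37.2
t: 9.3
position: [528.2, 35.3, 12.4]
eef_rot: [-1.384, 0.873, -0.887]
contact_force: [-0.7, -0.2, -0.5]
grip_width: 37.2
t: 9.55
position: [527.4, 34.9, 12.4]
eef_rot: [-1.384, 0.873, -0.887]
contact_force: [0.1, -0.5, 0.6]
grip_width: 36.9
```

```bash
python3 -m handwheel '[{"dp":[0,0,-0.5],"angular":[0,0,0],"fingers":-0.3},{"dp":[0,0,-0.8],"angular":[0,0,0],"fingers":-0.3}]'
python3 -m handwheel '[{"dp":[0,0,-0.5],"angular":[0,0,0],"fingers":-0.3},{"dp":[0,0,-0.8],"angular":[0,0,0],"fingers":-0.3}]'
python3 - <<'E'
from h import *
a,d=eyes.get_image("wrist"); save("w6",a[200:430,200:440]); save("w6",cv2.resize(a[200:430,200:440],None,fx=2.5,fy=2.5,interpolation=cv2.INTER_CUBIC))
E
```

```text
t: 9.8
position: [527.1, 34.7, 12.5]
eef_rot: [-1.383, 0.873, -0.887]
contact_force: [2.0, 0.6, -1.2]
grip_width: 36.8
t: 10.05
position: [527.0, 34.7, 12.6]
eef_rot: [-1.381, 0.872, -0.887]
contact_force: [2.9, 1.9, -2.5]
grip_width: 36.5
```

View pics/w6.png

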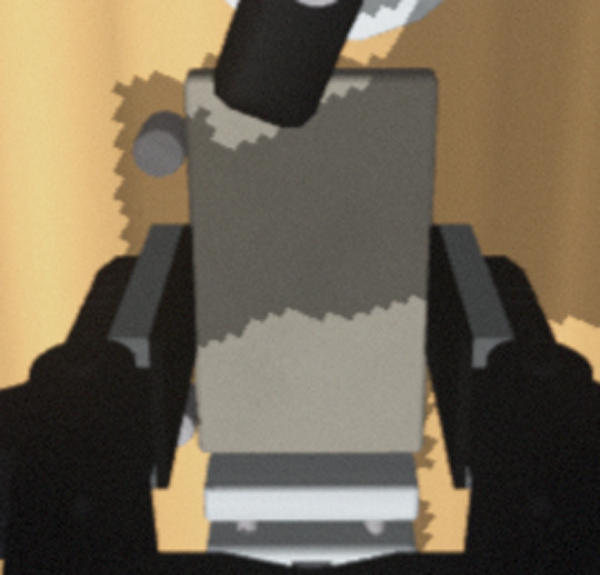

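The tile bears on the pins with 3.4 N. The picture shows the upper pin touching the long side, and the tile clear of both the disc and the stop pad. I'll lower the last fraction, release and rise.

```bash
python3 -m handwheel '[{"dp":[0,0.6,0],"angular":[0,0,0],"fingers":-0.3},{"dp":[0,1,0],"angular":[0,0,0],"fingers":-0.3},{"dp":[0,1,0],"angular":[0,0,0],"fingers":-0.3}]'
python3 -m handwheel '[{"dp":[0,0,0],"angular":[0,0,0],"fingers":0},{"dp":[0,0,0],"angular":[0,0,0],"fingers":0.2},{"dp":[0,0,0],"angular":[0,0,0],"fingers":0.3},{"dp":[0,-10,0],"angular":[0,0,0],"fingers":0.3},{"dp":[0,-40,0],"angular":[0,0,0],"fingers":0.3},{"dp":[0,-80,0],"angular":[0,0,0],"fingers":0.3},{"dp":[0,-110,0],"angular":[0,0,0],"fingers":0.3},{"dp":[0,-120,0],"angular":[0,0,0],"fingers":0.3},{"dp":[0,-120,0],"angular":[0,0,0],"fingers":0.3}]'
python3 - <<'E'
from h import *
a,d=eyes.get_image("wrist"); save("w7",a)
s=env.get_state();T=R.from_rotvec(s["eef_rot"]).as_matrix(); print(s["joints"],s["position"],T.round(4).tolist())
th=np.deg2rad(25.04); bx=np.array([np.cos(th),np.sin(th)]); by=np.array([-bx[1],bx[0]]); C=np.array([517.9,57.4])
P=pts("wrist",d,np.ones(d.shape,bool)); Q=np.c_[(P[:,:2]-C)@bx,(P[:,:2]-C)@by,P[:,2]]
k=(Q[:,2]>52)&(Q[:,2]<66)&(abs(Q[:,0])<40)&(abs(Q[:,1]-33)<40); q=Q[k]; print("bar",k.sum(),cv2.minAreaRect(q[:,:2].astype(np.float32)),np.median(q[:,2]))
for r in eyes.cut_out("tile","wrist")[:1]:
    k=pts("wrist",d,r["mask"]); q=np.c_[(k[:,:2]-C)@bx,(k[:,:2]-C)@by,k[:,2]]; q=q[abs(q[:,2]-20)<6]; print("tile",r["confidence"],cv2.minAreaRect(q[:,:2].astype(np.float32)),np.median(q[:,2]))
E
```

```text
t: 10.48
position: [527.2, 34.6, 11.8]
eef_rot: [-1.381, 0.872, -0.888]
contact_force: [1.2, -0.2, -0.1]
grip_width: 36.8
t: 11.6
position: [526.4, 34.8, 132.5]
eef_rot: [-1.381, 0.87, -0.889]
contact_force: [-0.1, -0.6, 0.4]
grip_width: 55.7
[-6.03063665e-02  4.29746078e-02 -1.04958002e-01  1.41332937e+00
 -1.30057006e-03  1.07162526e+00] [525.5627358   34.87776299 131.14279461] [[0.4249, 0.0094, 0.9052], [-0.9052, -0.0019, 0.4249], [0.0057, -1.0, 0.0077]]
bar 1373 ((-1.169173240661621, 33.42189407348633), (35.988563537597656, 12.00425910949707), 67.89993286132812) 57.956730559311694
tile 0.68 ((-2.1193580627441406, -21.297874450683594), (38.477691650390625, 66.0650405883789), 0.3749684691429138) 17.4911503543448
```

View pics/w7.png

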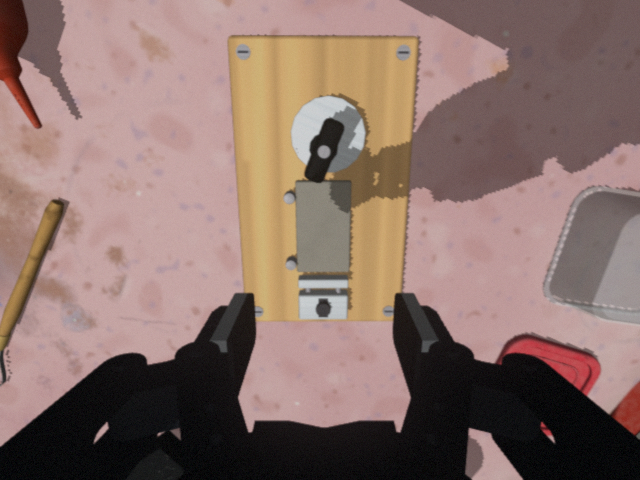

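The tile lies against the pins, clear of the disc (tile at image (323,227), knob bar at (325,150), q of about 0.39). To stay within the last joint's range I grip the bar with the half-turned wrist.

```bash
python3 -m handwheel '[{"dp":[-10,0,0],"angular":[0,-10,0],"fingers":0.1},{"dp":[-20,0,0],"angular":[0,-20,0],"fingers":0.1},{"dp":[-30,0,0],"angular":[0,-30,0],"fingers":0.1},{"dp":[-40,0,0],"angular":[0,-40,0],"fingers":0.1},{"dp":[-50,0,1],"angular":[0,-50,0],"fingers":0.1},{"dp":[-57,0,1.4],"angular":[0,-60,0],"fingers":0.1},{"dp":[-57,0,1.4],"angular":[0,-70,0],"fingers":0.1},{"dp":[-57,0,1.4],"angular":[0,-80,0],"fingers":0.1},{"dp":[-57,0,1.4],"angular":[0,-90,0],"fingers":0.1},{"dp":[-57,0,1.4],"angular":[0,-100,0],"fingers":0.1}]'
python3 -m handwheel '[{"dp":[0,0,0],"angular":[0,-10,0],"fingers":0.1},{"dp":[0,0,0],"angular":[0,-20,0],"fingers":0.1},{"dp":[0,0,0],"angular":[0,-30,0],"fingers":0.1},{"dp":[0,0,0],"angular":[0,-40,0],"fingers":0.1},{"dp":[0,0,0],"angular":[0,-50,0],"fingers":0.1},{"dp":[0,0,0],"angular":[0,-58,0],"fingers":0.1},{"dp":[0,0,0],"angular":[0,-58,0],"fingers":0.1},{"dp":[0,0,0],"angular":[0,-58,0],"fingers":0.1}]'
cat > st.py <<'E'
from h import *
s=env.get_state();T=R.from_rotvec(s["eef_rot"]).as_matrix(); print("t",s["t"],"q6",s["joints"][5],"pos",np.round(s["position"],2),"F",np.round(s["contact_force"],1),"M",np.round(s["moment"],3),"w",s["grip_width"])
yaw=np.rad2deg(np.arctan2(T[1,2],T[0,2])); print("yaw",yaw,"q",(25.04+180-yaw)%360,"tilt toolx,z (deg)",np.rad2deg([T[2,0],T[2,2]]))
if abs(s["position"][2]-30)>8:
    g=np.array([502.7,86.9,30])-np.array(s["position"]); des=np.deg2rad(182.9)
    Tz=np.array([np.cos(des),np.sin(des),0]);Ty=np.array([0,0,-1.]);Tx=np.cross(Ty,Tz)
    print("dp",(T.T@g).round(1),"ang",np.rad2deg((R.from_matrix(T.T)*R.from_matrix(np.c_[Tx,Ty,Tz])).as_rotvec()).round(2))
E
python3 st.py
```

```text
t: 12.95
position: [500.7, 87.0, 127.8]
eef_rot: [-1.519, -0.488, 0.483]
contact_force: [0.7, 0.2, -0.7]
grip_width: 47.0
t: 13.95
position: [499.9, 87.0, 126.6]
eef_rot: [-1.184, -1.253, 1.253]
contact_force: [-0.0, 0.5, -0.3]
grip_width: 47.2
t 13.95 q6 -1.5880358836022732 pos [499.94  87.02 126.64] F [-0.   0.5 -0.3] M [-0.035  0.022 -0.011] w 47.191330407842145
yaw -176.63693292168935 q 21.676932921689342 tilt toolx,z (deg) [-0.12494053 -0.09084261]
dp [-0.1 96.6 -2.6] ang [ 0.09  0.46 -0.12]
```

```bash
python3 -m handwheel '[{"dp":[0,20,-2.6],"angular":[0,0.4,0],"fingers":0.1},{"dp":[0,45,-2.6],"angular":[0,0.4,0],"fingers":0.1},{"dp":[0,50,-2.6],"angular":[0,0.4,0],"fingers":0.1},{"dp":[0,50,-2.6],"angular":[0,0.4,0],"fingers":0.1}]'
python3 st.py
```

```text
t: 14.45
position: [502.3, 87.0, 76.5]
eef_rot: [-1.187, -1.246, 1.248]
contact_force: [-0.0, 0.7, -0.1]
grip_width: 47.1
t 14.45 q6 -1.5806166599476856 pos [502.31  87.04  76.47] F [-0.   0.7 -0.1] M [ 0.007 -0.03  -0.007] w 47.14442362179664
yaw -177.0702289921559 q 22.110228992155896 tilt toolx,z (deg) [-0.12336984 -0.04229362]
dp [-0.1 46.5 -0.4] ang [ 0.04  0.03 -0.12]
```

```bash
python3 -m handwheel '[{"dp":[0,20,-0.4],"angular":[0,0,0],"fingers":0.1},{"dp":[0,40,-0.4],"angular":[0,0,0],"fingers":0.1},{"dp":[0,46,-0.4],"angular":[0,0,0],"fingers":0.1},{"dp":[0,46,-0.4],"angular":[0,0,0],"fingers":-0.1},{"dp":[0,46,-0.4],"angular":[0,0,0],"fingers":-0.5},{"dp":[0,46,-0.4],"angular":[0,0,0],"fingers":-0.9},{"dp":[0,46,-0.4],"angular":[0,0,0],"fingers":-0.9},{"dp":[0,46,-0.4],"angular":[0,0,0],"fingers":-0.9},{"dp":[0,46,-0.4],"angular":[0,0,0],"fingers":-0.9}]' 50
python3 st.py
```

```text
t: 15.58
position: [502.9, 87.0, 32.2]
eef_rot: [-1.187, -1.247, 1.248]
contact_force: [-3.3, 0.1, 6.0]
grip_width: 11.2
t 15.575 q6 -1.580811931762112 pos [502.9   86.97  32.22] F [-3.3  0.1  6. ] M [-0.045  0.592  0.023] w 11.243209452125154
yaw -177.06425196315243 q 22.10425196315242 tilt toolx,z (deg) [-0.1325263  -0.08074348]
```

Bar gripped. I'll turn 48° clockwise, still short of any contact, and read the free torque.

```bash
python3 -m handwheel '[{"dp":[0,0,0],"angular":[0,8,0],"fingers":-0.9},{"dp":[0,0,0],"angular":[0,16,0],"fingers":-0.9},{"dp":[0,0,0],"angular":[0,24,0],"fingers":-0.9},{"dp":[0,0,0],"angular":[0,32,0],"fingers":-0.9},{"dp":[0,0,0],"angular":[0,40,0],"fingers":-0.9},{"dp":[0,0,0],"angular":[0,44,0],"fingers":-0.9},{"dp":[0,0,0],"angular":[0,48,0],"fingers":-0.9}]'
python3 st.py
python3 -m handwheel '[{"dp":[0,0,0],"angular":[0,2,0],"fingers":-0.9},{"dp":[0,0,0],"angular":[0,4,0],"fingers":-0.9}]'; python3 st.py
```

```text
t: 16.45
position: [502.7, 87.0, 32.3]
eef_rot: [-1.486, -0.612, 0.612]
contact_force: [-0.3, 0.4, -2.0]
grip_width: 10.9
t 16.45 q6 -0.7411129570468384 pos [502.72  86.97  32.31] F [-0.3  0.4 -2. ] M [-0.104  0.071  0.14 ] w 10.870799497478295
yaw 134.83176299671453 q 70.20823700328546 tilt toolx,z (deg) [-0.04833163 -0.14970453]
t: 16.7
position: [502.7, 86.9, 32.3]
eef_rot: [-1.501, -0.557, 0.557]
contact_force: [-0.2, 0.1, -2.5]
grip_width: 10.9
t 16.7 q6 -0.669992721823029 pos [502.69  86.92  32.28] F [-0.2  0.1 -2.5] M [-0.071  0.014  0.138] w 10.931193110200539
yaw 130.75640948831338 q 74.28359051168661 tilt toolx,z (deg) [-0.04605142 -0.1562315 ]
```

```bash
for i in 1; do python3 -m handwheel '[{"dp":[0,0,0],"angular":[0,1.5,0],"fingers":-0.9},{"dp":[0,0,0],"angular":[0,3,0],"fingers":-0.9}]'>/dev/null; python3 st.py; done
python3 -m handwheel '[{"dp":[0,0,0],"angular":[0,1.5,0],"fingers":-0.9},{"dp":[0,0,0],"angular":[0,3,0],"fingers":-0.9}]'>/dev/null; python3 st.py
python3 -m handwheel '[{"dp":[0,0,0],"angular":[0,1.5,0],"fingers":-0.9},{"dp":[0,0,0],"angular":[0,3,0],"fingers":-0.9}]'>/dev/null; python3 st.py
```

```text
t 16.95 q6 -0.6160939876920004 pos [502.67  86.96  32.27] F [ 0.4 -0.2 -2.8] M [-0.043  0.011  0.107] w 10.918096652924454
yaw 127.67165708456363 q 77.36834291543636 tilt toolx,z (deg) [-0.03770589 -0.15600314]
t 17.2 q6 -0.5621268662902379 pos [502.67  86.94  32.28] F [-0.1  0.2 -2.4] M [-0.041 -0.003  0.13 ] w 11.102616604043616
yaw 124.57932543086731 q 80.46067456913268 tilt toolx,z (deg) [-0.03189528 -0.15893821]
t 17.45 q6 -0.5080276651050298 pos [502.66  86.97  32.28] F [ 0.6 -0.5 -1.9] M [-0.075 -0.014  0.127] w 11.217294230574062
yaw 121.48039358469894 q 83.55960641530105 tilt toolx,z (deg) [-0.02189219 -0.15746288]
```

```bash
python3 -m handwheel '[{"dp":[0,0,0],"angular":[0,1.5,0],"fingers":-0.9},{"dp":[0,0,0],"angular":[0,3,0],"fingers":-0.9}]'>/dev/null; python3 st.py|head -2
python3 -m handwheel '[{"dp":[0,0,0],"angular":[0,1.5,0],"fingers":-0.9},{"dp":[0,0,0],"angular":[0,3,0],"fingers":-0.9}]'>/dev/null; python3 st.py
```

```text
t 17.7 q6 -0.45390663128825864 pos [502.65  86.96  32.28] F [ 0.6  0.7 -2.4] M [-0.054  0.002  0.069] w 11.157019862259732
yaw 118.37895072628301 q 86.66104927371698 tilt toolx,z (deg) [-0.01427914 -0.15910316]
t 17.95 q6 -0.3997920107234952 pos [502.64  86.96  32.3 ] F [-0.2 -0.1 -1.8] M [-0.039  0.024  0.135] w 10.770716296420227
yaw 115.27819952916644 q 89.76180047083355 tilt toolx,z (deg) [-0.00623968 -0.15756283]
```

```bash
python3 -m handwheel '[{"dp":[0,0,0],"angular":[0,1.5,0],"fingers":-0.9},{"dp":[0,0,0],"angular":[0,3,0],"fingers":-0.9}]'>/dev/null; python3 st.py
```

```text
t 18.2 q6 -0.3456497550586929 pos [502.62  86.95  32.26] F [ 0.3  0.2 -2. ] M [-0.079  0.03   0.112] w 11.284794891816727
yaw 112.17426901800127 q 92.86573098199872 tilt toolx,z (deg) [-0.00085875 -0.15640776]
```

```bash
python3 -m handwheel '[{"dp":[0,0,0],"angular":[0,1.5,0],"fingers":-0.9},{"dp":[0,0,0],"angular":[0,2.5,0],"fingers":-0.9}]'>/dev/null; python3 st.py
```

```text
t 18.45 q6 -0.30073739955260576 pos [502.67  86.95  32.32] F [ 0.4 -0.4 -1.4] M [-0.043  0.057  0.09 ] w 11.155113943349432
yaw 109.60007141964722 q 95.43992858035277 tilt toolx,z (deg) [ 0.01229517 -0.1575691 ]
```

```bash
python3 -m handwheel '[{"dp":[0,0,0],"angular":[0,1.5,0],"fingers":-0.9},{"dp":[0,0,0],"angular":[0,2.5,0],"fingers":-0.9}]'>/dev/null; python3 st.py
```

```text
t 18.7 q6 -0.2557968282096525 pos [502.62  86.96  32.29] F [-0.4  0.6 -2.5] M [-0.029  0.034  0.055] w 11.206526324230092
yaw 107.02789460447688 q 98.01210539552311 tilt toolx,z (deg) [ 0.01352527 -0.15629794]
```

```bash
python3 -m handwheel '[{"dp":[0,0,0],"angular":[0,1.5,0],"fingers":-0.9},{"dp":[0,0,0],"angular":[0,2.5,0],"fingers":-0.9}]'>/dev/null; python3 st.py
```

```text
t 18.95 q6 -0.21086399986197613 pos [502.61  86.99  32.29] F [-0.   0.3 -2. ] M [-0.041  0.048  0.112] w 11.342036784614985
yaw 104.45460258215012 q 100.58539741784988 tilt toolx,z (deg) [ 0.01933419 -0.15125834]
```

```bash
python3 -m handwheel '[{"dp":[0,0,0],"angular":[0,1,0],"fingers":-0.9},{"dp":[0,0,0],"angular":[0,2,0],"fingers":-0.9}]'>/dev/null; python3 st.py
```

```text
t 19.2 q6 -0.1747959352082752 pos [502.62  86.98  32.3 ] F [ 0.8  0.2 -2.9] M [-0.061  0.046  0.099] w 11.035250108947993
yaw 102.38694764676264 q 102.65305235323736 tilt toolx,z (deg) [ 0.02633683 -0.15125347]
```

```bash
python3 -m handwheel '[{"dp":[0,0,0],"angular":[0,1,0],"fingers":-0.9},{"dp":[0,0,0],"angular":[0,2,0],"fingers":-0.9}]'>/dev/null; python3 st.py
```

```text
t 19.45 q6 -0.13872370512028365 pos [502.61  86.99  32.28] F [ 0.4  0.3 -2. ] M [-0.102  0.102  0.117] w 11.051352340897873
yaw 100.32078933879033 q 104.71921066120966 tilt toolx,z (deg) [ 0.0285638  -0.14978096]
```

```bash
python3 -m handwheel '[{"dp":[0,0,0],"angular":[0,1,0],"fingers":-0.9},{"dp":[0,0,0],"angular":[0,2,0],"fingers":-0.9}]'>/dev/null; python3 st.py
```

```text
t 19.7 q6 -0.10271485184383751 pos [502.61  87.    32.28] F [ 0.5  0.  -2.1] M [-0.052  0.028  0.199] w 11.003395334979992
yaw 98.25828165542066 q 106.78171834457933 tilt toolx,z (deg) [ 0.03579588 -0.14715181]
```

The torque has risen at q of about 106.8°, so the tile is home. I'll go on in 1.5° steps, averaging readings.

```bash
python3 -m handwheel '[{"dp":[0,0,0],"angular":[0,0.8,0],"fingers":-0.9},{"dp":[0,0,0],"angular":[0,1.5,0],"fingers":-0.9}]'>/dev/null; python3 st.py
```

```text
t 19.95 q6 -0.0758886586998942 pos [502.59  87.01  32.26] F [-0.5 -0.  -2.1] M [-0.016  0.088  0.182] w 11.047342847194674
yaw 96.72184694528063 q 108.31815305471936 tilt toolx,z (deg) [ 0.03732749 -0.14518584]
```

```bash
python3 -m handwheel '[{"dp":[0,0,0],"angular":[0,0.8,0],"fingers":-0.9},{"dp":[0,0,0],"angular":[0,1.5,0],"fingers":-0.9}]'>/dev/null; python3 st.py
```

```text
t 20.2 q6 -0.049074553769497896 pos [502.59  87.04  32.26] F [ 0.5  1.  -2.1] M [-0.071  0.062  0.264] w 11.018570980362247
yaw 95.18908441826898 q 109.85091558173102 tilt toolx,z (deg) [ 0.04173599 -0.14463551]
```

```bash
python3 -m handwheel '[{"dp":[0,0,0],"angular":[0,0.8,0],"fingers":-0.9},{"dp":[0,0,0],"angular":[0,1.5,0],"fingers":-0.9}]'>/dev/null; python3 st.py|head -1
python3 -m handwheel '[{"dp":[0,0,0],"angular":[0,0,0],"fingers":-0.9}]'>/dev/null; python3 st.py|head -1
python3 -m handwheel '[{"dp":[0,0,0],"angular":[0,0,0],"fingers":-0.9}]'>/dev/null; python3 st.py
```

```text
t 20.45 q6 -0.022219161638903296 pos [502.61  87.05  32.31] F [ 0.3 -0.1 -2.3] M [-0.017  0.083  0.336] w 10.83457688989257
t 20.575 q6 -0.02201229110360692 pos [502.59  87.07  32.29] F [-0.3  0.7 -1.1] M [-0.057  0.093  0.381] w 11.109510558305468
t 20.7 q6 -0.021992250101741044 pos [502.58  87.04  32.26] F [ 0.6  0.3 -1.5] M [-0.046  0.054  0.289] w 11.274900378508717
yaw 93.63811441580101 q 111.40188558419898 tilt toolx,z (deg) [ 0.04321631 -0.14488877]
```

The torque gives about 9.5 N and the angle about 9 N. I'll release and rise.

```bash
python3 -m handwheel '[{"dp":[0,0,0],"angular":[0,0,0],"fingers":-0.5},{"dp":[0,0,0],"angular":[0,0,0],"fingers":-0.2},{"dp":[0,0,0],"angular":[0,0,0],"fingers":0},{"dp":[0,0,0],"angular":[0,0,0],"fingers":0},{"dp":[0,-15,0],"angular":[0,0,0],"fingers":0},{"dp":[0,-50,0],"angular":[0,0,0],"fingers":0},{"dp":[0,-90,0],"angular":[0,0,0],"fingers":0},{"dp":[0,-130,0],"angular":[0,0,0],"fingers":0},{"dp":[0,-150,0],"angular":[0,0,0],"fingers":0},{"dp":[0,-150,0],"angular":[0,0,0],"fingers":0}]'
python3 -m handwheel '[{"dp":[40,0,0],"angular":[0,0,0],"fingers":0},{"dp":[70,0,0],"angular":[0,0,0],"fingers":0},{"dp":[70,0,0],"angular":[0,0,0],"fingers":0},{"dp":[70,0,0],"angular":[0,0,0],"fingers":0}]'
python3 - <<'E'
from h import *
a,d=eyes.get_image("wrist"); save("w8",a)
th=np.deg2rad(25.04); bx=np.array([np.cos(th),np.sin(th)]); by=np.array([-bx[1],bx[0]]); C=np.array([517.9,57.4])-1.2*bx
f=lambda P:np.c_[(P[:,:2]-C)@bx,(P[:,:2]-C)@by,P[:,2]]
Q=f(pts("wrist",d,np.ones(d.shape,bool)))
k=(Q[:,2]>52)&(Q[:,2]<66)&(abs(Q[:,0])<40)&(abs(Q[:,1]-33)<40); q=Q[k]; print("bar",k.sum(),cv2.minAreaRect(q[:,:2].astype(np.float32)))
for r in eyes.cut_out("tile","wrist")[:1]:
    q=f(pts("wrist",d,r["mask"])); q=q[abs(q[:,2]-19)<5]; print("tile",r["confidence"],cv2.minAreaRect(q[:,:2].astype(np.float32)),np.median(q[:,2]))
k=(Q[:,2]>19.5)&(Q[:,2]<30)&(abs(Q[:,0]+23)<7)&(Q[:,1]<8)&(Q[:,1]>-58); q=Q[k]
for s in (q[q[:,1]>-26],q[q[:,1]<=-26]): print("pin",len(s),s.mean(0).round(1))
print(env.get_state()["t"])
E
```

```text
t: 21.95
position: [504.3, 87.5, 185.7]
eef_rot: [-1.573, -0.055, 0.044]
contact_force: [0.9, -0.2, -0.1]
grip_width: 42.6
t: 22.45
position: [573.0, 91.9, 185.0]
eef_rot: [-1.573, -0.053, 0.047]
contact_force: [0.2, -0.7, 0.1]
grip_width: 43.1
bar 953 ((0.8730354309082031, 32.599754333496094), (11.750487327575684, 35.32025909423828), 68.89097595214844)
tile 0.59 ((1.595499038696289, -27.253738403320312), (38.57862091064453, 66.2760238647461), 0.05845830217003822) 20.352168582287582
pin 155 [-19.7  -4.7  21.7]
pin 151 [-19.8 -46.1  21.7]
22.55
```

View pics/w8.png

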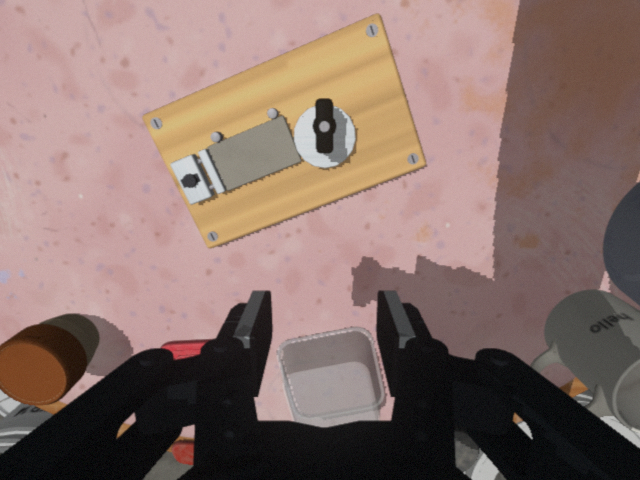

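The bar is at 111.1°, so the knob held, and the tile is aligned within 0.1° with its end on the stop pad. One last check of the tile–pin distance, then I'll hand it in.

Run:
```python
from h import *
a,d=eyes.get_image("wrist")
th=np.deg2rad(25.04); bx=np.array([np.cos(th),np.sin(th)]); by=np.array([-bx[1],bx[0]]); C=np.array([517.9,57.4])
f=lambda P:np.c_[(P[:,:2]-C)@bx,(P[:,:2]-C)@by,P[:,2]]
Q=f(pts("wrist",d,np.ones(d.shape,bool))); k=(Q[:,2]>22.2)&(Q[:,2]<26)&(Q[:,0]<-14)&(Q[:,0]>-30)&(Q[:,1]<8)&(Q[:,1]>-58); q=Q[k]
for s in (q[q[:,1]>-26],q[q[:,1]<=-26]): print("pin",len(s),s.mean(0).round(1))
r=eyes.cut_out("tile","wrist")[0]; q=f(pts("wrist",d,r["mask"])); q=q[abs(q[:,2]-19)<5]; print("tile",cv2.minAreaRect(q[:,:2].astype(np.float32)))
b=f(pts("wrist",d,np.ones(d.shape,bool))); b=b[(abs(b[:,2]-13.5)<3)&(abs(b[:,0])<75)&(abs(b[:,1])<110)]; print("board",cv2.minAreaRect(b[(abs(b[:,0])<66)][:,:2].astype(np.float32)))
```

```text
pin 59 [-22.9  -1.   23.1]
pin 64 [-23.  -49.4  23. ]
tile ((0.2200908660888672, -27.380584716796875), (38.983863830566406, 66.49076080322266), 0.007313167210668325)
board ((0.3069114685058594, -0.3728179931640625), (199.76626586914062, 120.07500457763672), 89.99744415283203)
```

Tile centre is 23.1 mm from the pins, with tile x at -0.1 and y at -27.0 in the board frame, all within limits.

```bash
python3 -c "
from station import *
print(env.get_state()['contact_force']); print(job_done())"
```

```text
[-0.23877972 -0.41008535  0.16727637]
the job is handed in; nothing more can be done
None
```

I clamped the tile on the 200 mm board and handed the job in at about 22.7 s. I laid it flat against the two pins and turned the knob clockwise from 0.39 to about 1.94 rad.

Last checks before handing in:
- **Tile position:** it sits at about x = -0.1 mm and y = -27 mm in the board frame. It is aligned with the board to within 0.1° and is 23.1 mm from the pin line, where 23 mm is expected.
- **Clamping force:** I estimate 9 to 9.5 N. The torque rise of about 0.24 N m (reading noise about 0.03 N m) gives 9.5 N. The turn of about 6.4° past contact gives 9 N. The force was not measured directly.
- **Knob after release:** the bar showed 111.1°, against 111.4° while it was gripped, so it held.
- **Robot:** it stands clear of everything, and the wrist force is about zero.
- **Bystanders:** the cup, jar and loop tool were never approached. I did not measure their positions again at the end.
- **Disagreement:** one earlier wrist measurement put the tile about 1.5 mm further from the pins. That was a camera offset, because the pivot shifted by a similar amount. The second measurement, against the board and pins in the same picture, resolved it.

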